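Take the sample paddle off the barbed display hook and file it

ROBOT

A 6-joint arm with a two-finger parallel gripper is mounted at the origin on the work surface. World frame = base frame: x ahead of the robot, y to its left, z up, the work surface at z = 0. Lengths are in m, angles in degrees, forces in N, time in s.
With the tool pointing down it reaches from about 0.3 to 0.75 m from the base axis. Payload 8.5 kg.
Tool frame: the origin (TCP) lies at the very end of the fingers, on their centre line; the grasp point (between the pads) lies 19 mm behind it; z points along the fingers, y is the line along which they close (so a half turn about z gives the same grasp; the last joint's range is limited). The gripper opens to 85 mm and grips with 20 to 120 N. Pads are 22 mm wide; open, the fingers measure 114 mm over their backs; the gripper's body (76 mm by 85 mm) begins 54 mm behind the grasp point. The pads swing forward as they close: fully open they stand 13 mm farther back than shut.
Start: joints at [-76.965, 21.807, 74.336, -0, 83.858, -12.336], TCP at [0.236, -0.497, 0.231] pointing down, gripper open.
Joint ranges: [-178.18, 178.18], [-50.72, 133.34], [12.68, 142.11], [-81.47, 261.47], [9.98, 163.14], [-165.26, 165.26]. Speed limits (degrees/s): [136.94, 136.94, 180, 180, 180, 180].

INTERFACE

Orientations are given as a 3x3 rotation matrix whose columns are the frame's x, y, z axes.
In Python, from rig import env, imaging gives the robot as it stands. The module is installed in compiled form; this text tells all that it offers.
- The arm moves only by the tool arm_command, never from a script. Its arguments are lists of equal length, an entry for each row: "turn": the turn, a rotation vector about the tool's x, y, z in units of 5 degrees (1.0 is 5 degrees), a list of three; "xyz": the shift along the tool's x, y, z in units of 50 mm (1.0 is 50 mm), a list of three; "claw": the finger opening in mm, from 0 to 85.4. A call has 1 to 12 rows; each row shifts and turns the commanded pose from where the row before left it, along the tool's axes as they then stand; what a row does not reach is not made up. A row lasts 1/10 s, in which the tool goes at most 50 mm and 8.59 degrees, less where a joint would pass 70% of its speed; a pose out of reach is approached as far as the arm can. A call is refused whole if a number of a shift passes 1 or a number of a turn 1, either way. A call with a gripper value outside its range is refused whole. The fingers move at their own pace and stop on an object; "squeeze" is the grip in N (left out, the last holds). Time passes only in rows, so rows that do not move let the fingers close. It gives the time, the measured TCP pose, the force, the opening and the grip force at its end, in the units of the state.
- env.observe(): the state, without advancing time (a new reading comes with each control period).
- imaging.get_image(name): name is "side" or "top" or "wrist"; returns (picture, depth): 420x560x3 uint8, blue, green, red; 420x560 float32, m along the optical axis (not along the pixel's ray), 0 where there is no reading.
- imaging.camera_info(name): a dict with "camera_matrix" (3x3 intrinsics, pixels), "rvec" (rotation vector, rad) and "tvec" (3), from world to camera coordinates, as OpenCV has them. Camera axes: x right, y down, z forward; pixel columns grow to the right and rows downward; lengths in m; the calibration is good to about 2 mm. A picture is of the moment at which its call begins: read the wrist's pose just before it. camera_info takes no time and is no camera call; for the wrist camera it gives the pose at the moment of the call.
- env.close_job(): hands the job in; it is judged then, once.
The state is a dict: "time_s": time; "q": joint angles; "qvel": joint speeds; "joint_efforts": joint torques, N m; "position": TCP position; "tool_rot": TCP orientation; "ft_force": force on the tool from outside, world axes, zero at the start; "wrist_torque": the same for the moment, N m; "grip_width": finger opening in m; "gripper_force": force on a finger pad.
Only numpy, scipy, OpenCV 4.12 (cv2) and the standard library are available. Lean on these libraries where they do the work, as an engineer would, in place of code of your own. Each camera call takes 0.05 s, during which the arm holds its last target. There are 200 camera calls.

TASK

Take the wooden sample paddle off the barbed display hook (lift it, tilt it and ease it over the barb gently, never forcing it against the hook: a hard push bends the barb) and file it in the empty holder: standing fully down in the bay, slotted end up, and let go. Leave the other paddle in its holder and the odds and ends on the bench where they are.

Things in the scene. Friction and masses are not known exactly. Their poses are not given: they have to be found in the camera images.
- sample: Paddle to take, hanging on the hook: plywood board 10 mm thick (x), 45 mm wide (y), 130 mm tall (z), about 0.08 kg, grey swatch on both faces, faces alike. Origin: centre of its lower end (113 mm above the bench as it hangs); z points to the slotted end. Hangs freely by its slot, its x within 0.1 rad of the stand's x; can be pinched from above across the 45 mm width, near the top
- stand: Display hook, screwed to the bench; the hook stands 25 N from the paddle, no more. Origin: underside centre of its base plate, 160 (x) x 120 (y) x 12 mm. Round post 14 mm thick at x = -50 mm, with a clamp on top. Flat steel arm, 8 mm wide (y), 6 mm high, runs level along +x out of the clamp, centre line 220 mm up, nothing above it, then bends up at 40 degrees for 30 mm to its tip
- clamp (a point): Middle of the clamp on the post (x = -50, z = 220 mm in the stand's frame). How far the arm is drawn out differs each time (then clamped tight): its bend lies anywhere from x = 14 to 46 mm in the stand's frame. No reading tells where: see it or feel it. With the paddle upright and raised as far as the arm lets it, then slid out, the wood meets the barb with its mid-plane 5.5 mm past the bend
- empty_holder: The empty one of two alike grey desk holders, fixed to the bench. Origin at the centre of its underside. Foot plate 90 mm (x) by 85 mm (y), 6 mm thick; on it an upright bay open at the top, inside 16 mm (x) by 51 mm (y), walls 8 mm, 45 mm deep: floor 6 mm up, rim 51 mm up. A paddle stands in it with its thickness along the holder's x, either face forward
- filed_sample: Bystander: a paddle just like the other, standing slotted end up in the second holder. Origin at the centre of its lower end, z up
- full_holder: The second holder, as the empty one, with the other paddle in it. Origin at the centre of its underside
- spool: Bystander: spool of thread, 44 mm across, 45 mm tall, standing. Origin at the centre of its underside
- small_carton: Bystander: closed cardboard box 70 x 50 x 40 mm. Origin at the centre of its underside
- tape: Bystander: round tape-measure case lying flat, 60 mm across, 20 mm high. Origin at the centre of its underside
- sample_slot (a point): Centre of the slot, 101.5 mm above the paddle's origin. Slot through along x, 14 mm wide (y), 17 mm high (edges 93 and 110 mm above the origin). Hanging, its upper edge rests on the arm; it rises 11 mm until its lower edge meets the arm. It passes the barb only tilted 25 to 55 degrees (best 40, lower end swung out from the post), slot centre 3 mm off the bar's centre line: 2 mm spare each way
- stand_front (a point): Middle of the front edge of the base plate, on its top (x = 80, z = 12 mm in the stand's frame): the hook points this way. The hook's end (not reported): the bar bent up at 40 degrees runs 30 mm to the tip; there a barb, 3 mm thick, 8 mm wide, is folded back over its upper side, its point 9 mm back from the tip, 9 mm off the bar's centre line. A slot edge sliding up the bar catches beneath it

How it is judged:
By the outcome, as a careful person would: the job done as asked, in the order asked, and still so for the second after the job is handed in, with the robot touching nothing.
It also fails if it takes over 70 s, if anything falls off the work surface, if the arm or the gripper's body presses on something with over 40 N, if the wrist force passes 120 N, or if a joint passes its speed limit or range.

## Working session

There is one attempt and no reset: what is moved stays moved. The work goes in short steps, Python scripts to look and compute and a tool call to move; the robot and the scene stay as the last step left them, time stands still between calls to the robot, and variables do not carry over. Pictures are saved under pics/ and viewed, at most 10 in all, crops included, and the job is handed in when it is done.

Besides the shell and the picture viewer there is one more tool, called after "Request:" as a command line: name --argument value ..., lists and objects as JSON in quotes. arm_command: Moves the arm, as the interface text tells. Its arguments: {"type":"object","properties":{"turn":{"type":"array"},"xyz":{"type":"array"},"claw":{"type":"array"},"squeeze":{"type":"number"}},"required":["turn","xyz","claw"]}

```bash
mkdir -p pics; cat > h.py <<'E'
import numpy as np, cv2
from rig import env, imaging
def cam(n):
    i=imaging.camera_info(n); K=np.array(i["camera_matrix"],float).reshape(3,3)
    R=cv2.Rodrigues(np.array(i["rvec"],float))[0]; t=np.array(i["tvec"],float).ravel()
    return K,R,t
def cloud(n):
    c=cam(n); im,d=imaging.get_image(n); K,R,t=c
    v,u=np.mgrid[:d.shape[0],:d.shape[1]]
    P=np.stack([(u-K[0,2])/K[0,0]*d,(v-K[1,2])/K[1,1]*d,d],-1)
    W=(P-t)@R; W[d==0]=np.nan
    return im,d,W,c
E
python3 - <<'E'
from h import *
o=env.observe(); print({k:np.round(v,3).tolist() for k,v in o.items()})
for n in("side","top"):
    im,d,W,c=cloud(n); cv2.imwrite(f"pics/{n}0.png",im); np.savez(f"{n}0.npz",im=im,W=W)
    print(n,c[0].round(1).tolist(),(-c[1].T@c[2]).round(3), c[1].round(2).tolist())
E
```

```text
{'time_s': 0.0, 'q': [-76.966, 21.841, 74.384, 0.001, 83.86, -12.337], 'qvel': [-0.003, -0.033, -0.065, 0.046, -0.08, 0.063], 'joint_efforts': [-0.001, -44.846, -23.128, -0.0, 0.005, -0.0], 'position': [0.236, -0.497, 0.231], 'tool_rot': [[0.904, 0.428, -0.0], [0.428, -0.904, 0.001], [0.0, -0.001, -1.0]], 'ft_force': [0.489, -0.562, 0.563], 'wrist_torque': [-0.054, -0.003, 0.028], 'gripper_force': 0.0, 'grip_width': 0.085}
side [[382.1, 0.0, 284.8], [0.0, 382.1, 210.8], [0.0, 0.0, 1.0]] [ 0.34  -0.488  0.755] [[0.87, -0.49, 0.02], [-0.34, -0.63, -0.69], [0.36, 0.6, -0.72]]
top [[526.3, 0.0, 285.7], [0.0, 526.3, 205.0], [0.0, 0.0, 1.0]] [0.479 0.003 1.426] [[0.02, -1.0, 0.01], [-0.99, -0.02, -0.13], [0.13, -0.01, -0.99]]
```

View pics/side0.png

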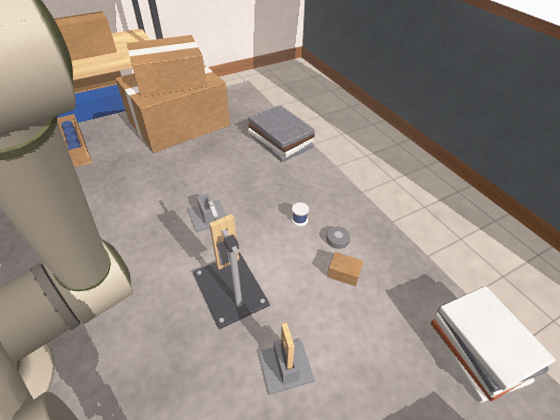

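View pics/top0.png

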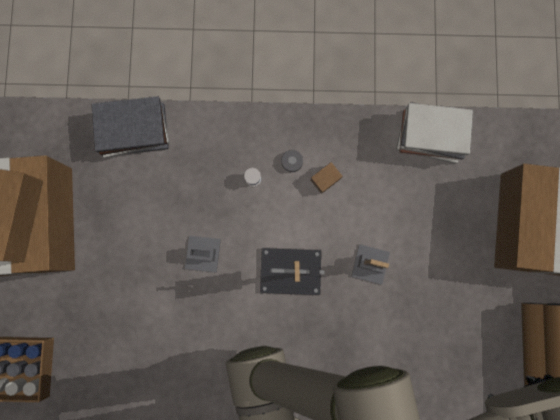

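The side view shows the stand's base plate at about (232,290), its post with the paddle at (222,240), and the hook pointing to the empty holder at (208,210). In the top view the stand is at (291,271), the paddle at (297,271), the empty holder at (203,254), and the full one at (370,265).

```bash
python3 - <<'E'
from h import *
def rect(p,nm):
    p=p[:,:2].astype(np.float32)*1000
    r=cv2.minAreaRect(p); print(nm,len(p),np.round(r[0],1),np.round(r[1],1),round(r[2],1),"med",np.median(p,0).round(1))
for n in("top","side"):
    z=np.load(n+"0.npz"); im,W=z["im"],z["W"]; x,y,h=W[...,0],W[...,1],W[...,2]
    g=im.astype(int).sum(-1)
    print(n)
    for nm,cx,cy,rad in(("stand",.29,-.02,.16),("empty",.34,.2,.08),("full",.31,-.23,.08)):
        b=(abs(x-cx)<rad)&(abs(y-cy)<rad)
        if nm=="stand":
            m=b&(h>.007)&(h<.018)&(g<170); m=cv2.morphologyEx(m.astype(np.uint8),cv2.MORPH_OPEN,np.ones((3,3)))>0
            rect(W[m],"plate")
            m=b&(h>.2); rect(W[m],"high>.2")
            hs=cv2.cvtColor(im,cv2.COLOR_BGR2HSV); wood=(hs[...,1]>90)&(hs[...,0]<25)
            for lo,hi in((.11,.17),(.17,.22),(.215,.25)):
                m=b&wood&(h>lo)&(h<hi)
                if m.sum()>5: rect(W[m],f"wood{lo}"); print(np.nanmax(h[m]))
            m=b&~wood&(h>.2); q=W[m]; 
            if n=="top": print((q[np.argsort(q[:,1])][:: max(1,len(q)//40)]*1000).round(0).tolist())
        else:
            for lo,hi in((.003,.012),(.045,.057)):
                m=b&(h>lo)&(h<hi)
                if m.sum()>5: rect(W[m],f"{nm}{lo}")
E
python3 - <<'E'
import cv2,sys
sys.path.insert(0,'.')
t=cv2.imread('pics/top0.png')[225:310,170:400]; s=cv2.imread('pics/side0.png')[180:330,170:290]
t=cv2.resize(t,None,fx=3.4,fy=3.4,interpolation=cv2.INTER_CUBIC)
cv2.imwrite('pics/tc.png',t)
E
```

```text
top
plate 64 [435.2 -22.7] [18.6 87.8] 1.7 med [435.6   9.2]
high>.2 7723 [255.6 -54.7] [121.7 287.1] 16.6 med [291.  -80.3]
[[321.0, -180.0, 663.0], [307.0, -173.0, 672.0], [337.0, -167.0, 651.0], [285.0, -161.0, 683.0], [288.0, -156.0, 682.0], [326.0, -150.0, 683.0], [296.0, -146.0, 685.0], [330.0, -141.0, 684.0], [324.0, -136.0, 687.0], [334.0, -131.0, 668.0], [290.0, -127.0, 686.0], [296.0, -122.0, 683.0], [337.0, -117.0, 632.0], [319.0, -112.0, 683.0], [322.0, -107.0, 679.0], [301.0, -102.0, 676.0], [290.0, -98.0, 671.0], [287.0, -93.0, 666.0], [292.0, -88.0, 657.0], [297.0, -84.0, 655.0], [283.0, -80.0, 592.0], [265.0, -77.0, 583.0], [304.0, -72.0, 454.0], [272.0, -67.0, 553.0], [266.0, -61.0, 540.0], [281.0, -56.0, 519.0], [256.0, -50.0, 508.0], [295.0, -44.0, 438.0], [286.0, -38.0, 463.0], [281.0, -32.0, 450.0], [280.0, -25.0, 434.0], [223.0, -18.0, 387.0], [248.0, -9.0, 404.0], [271.0, -1.0, 375.0], [223.0, 8.0, 336.0], [263.0, 17.0, 333.0], [220.0, 27.0, 291.0], [165.0, 37.0, 201.0], [190.0, 46.0, 201.0], [214.0, 57.0, 221.0], [236.0, 74.0, 203.0]]
empty0.003 818 [339.9 199.6] [159.6 159.5] 89.6 med [340.6 202. ]
full0.003 905 [ 310.8 -230.3] [158.2 159.8] 0.4 med [ 312.4 -227.4]
side
plate 0 [0. 0.] [0. 0.] 0.0 med [nan nan]
high>.2 13763 [254.1 -61.9] [120.  272.9] 16.2 med [ 277.2 -122. ]
empty0.003 305 [342.9 199.2] [155.  159.2] 0.7 med [352.9 195.6]
full0.003 359 [ 311.  -212.5] [124.7 159.4] 89.2 med [ 333.  -196.5]
  return _methods._mean(a, axis=axis, dtype=dtype,
  ret = um.true_divide(
```

View pics/tc.png

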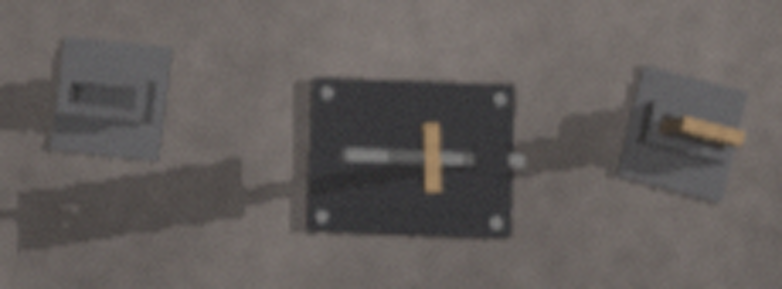

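In the crop the hook arm runs from its tip at x≈345 to the clamp at about 475, all at row ≈157. The paddle crosses it at x≈432, and the empty bay at (103,95) has its long side horizontal (world y). My search boxes were in the wrong place, so I'm measuring again.

```bash
python3 - <<'E'
from h import *
def rect(p,nm):
    p=p[:,:2].astype(np.float32)*1000
    r=cv2.minAreaRect(p); print(nm,len(p),np.round(r[0],1),np.round(r[1],1),round(r[2],1),"med",np.median(p,0).round(1))
for n in("top","side"):
    z=np.load(n+"0.npz"); im,W=z["im"],z["W"]; x,y,h=W[...,0],W[...,1],W[...,2]
    hs=cv2.cvtColor(im,cv2.COLOR_BGR2HSV); wood=(hs[...,1]>90)&(hs[...,0]<25)
    g=im.astype(int).sum(-1); print(n)
    for nm,cx,cy,rad in(("stand",.49,0,.12),("empty",.53,.24,.09),("full",.5,-.22,.09)):
        b=(abs(x-cx)<rad)&(abs(y-cy)<rad)
        m=b&(h>.003)&(h<.018); m=cv2.morphologyEx(m.astype(np.uint8),cv2.MORPH_OPEN,np.ones((3,3)))>0
        rect(W[m],nm+" plate"); print(np.median(h[m]))
        if nm!="stand":
            m=b&(h>.045)&(h<.057)&~wood; rect(W[m],nm+" rim")
        else:
            m=b&wood&(h>.1); rect(W[m],"wood all"); m&=h>.235; 
            if m.any(): rect(W[m],"wood top"); print(np.median(h[m]))
            m=b&~wood&(h>.2); q=W[m]*1000; rect(W[m],"arm")
            for a in range(-90,90,6):
                k=(q[:,1]>=a)&(q[:,1]<a+6)
                if k.any(): print(a+3,k.sum(),q[k][:,0].mean().round(1),q[k][:,2].max().round(1),np.median(q[k][:,2]).round(1))
E
```

```text
top
stand plate 2197 [482.3 -21.3] [160.5 120. ] 89.2 med [479.4 -12.9]
0.012615417046452351
wood all 67 [480.9 -31.1] [39.8  6.9] 1.1 med [483.1 -32. ]
wood top 67 [480.9 -31.1] [39.8  6.9] 1.1 med [483.1 -32. ]
0.2438233483421014
arm 264 [483.1 -31.9] [117.7  39.8] 75.1 med [482.1 -46.2]
-87 12 480.9 226.6 223.2
-81 15 482.4 231.8 228.4
-75 27 481.8 233.4 230.0
-69 27 481.7 234.6 229.8
-63 23 482.4 233.6 227.8
-57 10 479.4 227.8 225.0
-51 11 482.1 227.3 222.4
-45 9 481.9 228.9 222.5
-39 16 477.2 246.6 224.9
-33 5 488.9 245.3 241.5
-27 21 488.1 247.9 229.5
-21 12 481.8 227.0 223.4
-15 9 482.8 227.0 223.9
-9 6 482.7 229.2 223.9
-3 9 482.5 226.7 224.1
3 9 482.4 231.9 224.5
9 7 482.9 229.7 228.0
15 12 483.3 244.6 231.6
21 12 483.1 244.8 241.8
27 8 483.0 244.9 240.5
empty plate 521 [524.6 216. ] [84.2 91.2] 86.1 med [526.1 214.1]
0.006962825736500304
empty rim 201 [524.  216.4] [67.7 31.9] 85.7 med [524.1 216.1]
full plate 510 [ 506.4 -235.1] [85.6 91. ] 76.4 med [ 511.2 -236.6]
0.0074525353241682545
full rim 176 [ 505.8 -235.2] [67.6 32. ] 76.5 med [ 502.6 -228.8]
side
stand plate 2897
[... 340 characters left out ...]
1 229.2
-69 32 478.1 232.1 230.2
-63 35 478.7 232.0 230.1
-57 11 479.0 231.4 230.1
-51 11 479.7 225.6 224.1
-45 13 480.2 225.8 224.3
-39 14 478.7 244.3 224.2
-33 80 477.7 246.4 242.5
-27 49 475.9 246.6 243.8
-21 4 493.4 244.0 243.7
-9 2 482.5 226.1 225.6
-3 10 480.3 225.7 224.7
3 12 481.3 227.6 224.6
9 20 480.7 230.6 226.1
15 24 480.7 242.1 233.8
21 22 481.2 244.3 241.0
27 7 480.1 243.8 242.4
empty plate 447 [524.5 219.6] [93.1 93.6] 85.3 med [501.6 219.1]
0.007663748763793621
empty rim 145 [522.5 217.6] [71.2 32.1] 85.2 med [515.4 225.9]
full plate 1318 [ 505.1 -233.8] [86.5 92.8] 75.5 med [ 489.  -240.8]
0.007622219126046055
full rim 341 [ 504.4 -233.6] [68.7 32.3] 77.0 med [ 497.  -246.9]
```

Measured, in mm:

| Thing | Position and direction |
|---|---|
| Stand | centre (482.4, −21), x axis at 89.2° |
| Bar | x≈482, top at z 223 |
| Hook tip | y≈30, so the bend is at y≈7 |
| Paddle | (481, −31), width along 1.1°, top at 243 |
| Empty holder | (524.2, 216.3), bay's long side at 85.7° |

The sizes match those given, so I start moving.

Request:
arm_command --turn '[[0,0,-1],[0,0,-1],[0,0,-1],[0,0,-1],[0,0,-1],[0,0,-1],[0,0,-1],[0,0,-1],[0,0,-1],[0,0,-1],[0,0,-1],[0,0,-1]]' --xyz '[[0,0,-0.3],[0,0,-0.3],[0,0,-0.3],[0,0,-0.3],[0,0,-0.3],[0,0,-0.3],[0,0,-0.3],[0,0,-0.3],[0,0,-0.3],[0,0,-0.3],[0,0,-0.3],[0,0,-0.3]]' --claw '[85,85,85,85,85,85,85,85,85,85,85,85]' --squeeze 30

```text
time_s: 1.3
position: [0.2356, -0.4968, 0.4116]
tool_rot: [[0.077, 0.997, -0.0], [0.997, -0.077, 0.001], [0.001, -0.0, -1.0]]
ft_force: [-0.1, 0.3, -0.9]
grip_width: 0.0851
gripper_force: 0.0
```

```bash
cat >> h.py <<'E'
from scipy.spatial.transform import Rotation as Ro
def down(yawx,tilt=0):   # tool x heading in degrees, then tilt about tool +y
    return Ro.from_euler("z",yawx,degrees=True)*Ro.from_matrix(np.diag([1.,-1,-1]))*Ro.from_euler("y",tilt,degrees=True)
def delta(p,R):
    o=env.observe(); A=np.array(o["tool_rot"]); P=np.array(o["position"])
    print("t",round(float(o["time_s"]),2),"P",(P*1000).round(1),"F",np.round(o["ft_force"],2),"w",round(float(o["grip_width"])*1000,1),"g",round(float(o["gripper_force"]),1),"q",np.round(o["q"],0))
    print("shift units",(A.T@(np.array(p)-P)/.05).round(3),"turn units",((Ro.from_matrix(A).inv()*R).as_rotvec(degrees=True)/5).round(3))
E
python3 -c "
from h import *
delta([.481,-.031,.40],down(91.1))"
```

```text
t 1.3 P [ 235.6 -496.8  411.6] F [-0.08  0.34 -0.93] w 85.1 g 0.0 q [-77.  19.  50.  -0. 111. -73.]
shift units [9.667 4.175 0.238] turn units [-0.003 -0.01  -1.105]
```

Request:
arm_command --turn '[[0,0,-1],[0,0,-0.1],[0,0,0],[0,0,0],[0,0,0],[0,0,0],[0,0,0],[0,0,0],[0,0,0],[0,0,0],[0,0,0],[0,0,0]]' --xyz '[[0,0,0],[0.838,0.462,0.02],[0.838,0.462,0.02],[0.838,0.462,0.02],[0.838,0.462,0.02],[0.838,0.462,0.02],[0.838,0.462,0.02],[0.838,0.462,0.02],[0.838,0.462,0.02],[0.838,0.462,0.02],[0.838,0.462,0.02],[0.838,0.462,0.02]]' --claw '[85,85,85,85,85,85,85,85,85,85,85,85]'

```text
time_s: 2.5
position: [0.4835, -0.0304, 0.4001]
tool_rot: [[-0.015, 1.0, -0.0], [1.0, 0.015, 0.0], [0.0, -0.0, -1.0]]
ft_force: [0.7, -0.7, 0.7]
grip_width: 0.085
gripper_force: 0.0
```

Request:
arm_command --turn '[[0,0,0],[0,0,0]]' --xyz '[[0,0,0],[0,0,0]]' --claw '[85,85]'

```text
time_s: 2.7
position: [0.4832, -0.0317, 0.3998]
tool_rot: [[-0.017, 1.0, -0.001], [1.0, 0.017, 0.0], [0.0, -0.001, -1.0]]
ft_force: [-0.6, -0.2, -0.2]
grip_width: 0.0849
gripper_force: 0.0
```

```bash
python3 - <<'E'
from h import *
delta([.481,-.031,.205],down(91.1))
im,d,W,c=cloud("wrist"); cv2.imwrite("pics/w1.png",im); np.savez("w1.npz",im=im,W=W)
x,y,h=W[...,0],W[...,1],W[...,2]
b=(abs(x-.482)<.05)&(abs(y+.02)<.1)
hs=cv2.cvtColor(im,cv2.COLOR_BGR2HSV); wood=(hs[...,1]>90)&(hs[...,0]<25)
m=b&wood&(h>.235); print(m.sum(), cv2.minAreaRect(W[m][:,:2].astype(np.float32)*1000) if m.any() else 0, np.median(h[m]))
q=W[b&~wood&(h>.205)&(h<.26)]*1000
for a in range(-90,60,5):
    k=(q[:,1]>=a)&(q[:,1]<a+5)
    if k.any(): print(a+2.5,k.sum(),q[k][:,0].min().round(1),q[k][:,0].max().round(1),np.median(q[k][:,2]).round(1),q[k][:,2].max().round(1))
E
```

```text
t 2.7 P [483.2 -31.7 399.8] F [-0.61 -0.19 -0.17] w 84.9 g 0.0 q [-18.  11.  62.  -0. 106. -19.]
shift units [ 0.014 -0.039  3.897] turn units [-0.014 -0.002 -0.02 ]
237 ((482.0426025390625, -27.801172256469727), (91.71916198730469, 27.402544021606445), 0.9172030091285706) 0.41792451504352274
-87.5 40 477.4 484.2 222.4 224.3
-82.5 39 471.9 489.6 227.9 229.4
-77.5 101 471.8 489.6 228.3 230.7
-72.5 101 471.8 490.3 228.0 230.7
-67.5 108 471.8 490.3 228.2 230.4
-62.5 141 471.5 490.3 228.0 229.8
-57.5 96 472.1 490.3 222.3 229.4
-52.5 41 477.1 484.5 222.9 224.4
-47.5 40 477.8 484.4 222.5 223.8
-42.5 36 477.8 485.2 222.6 224.2
-37.5 71 459.1 503.0 242.4 244.4
-32.5 299 459.2 503.7 242.5 244.5
-27.5 264 458.9 503.5 242.4 245.2
-22.5 47 477.5 503.5 222.6 240.7
-17.5 48 478.3 485.6 222.4 224.8
-12.5 49 478.3 485.5 222.8 223.9
-7.5 52 478.2 485.4 222.4 224.0
-2.5 47 478.1 485.3 222.5 224.3
2.5 54 478.1 485.2 222.7 224.6
7.5 50 478.1 485.9 225.3 228.4
12.5 50 478.1 485.8 229.6 232.6
17.5 60 478.1 485.6 240.2 241.7
22.5 54 478.9 486.2 240.9 243.5
27.5 60 478.7 486.2 239.1 242.0
```

View pics/w1.png

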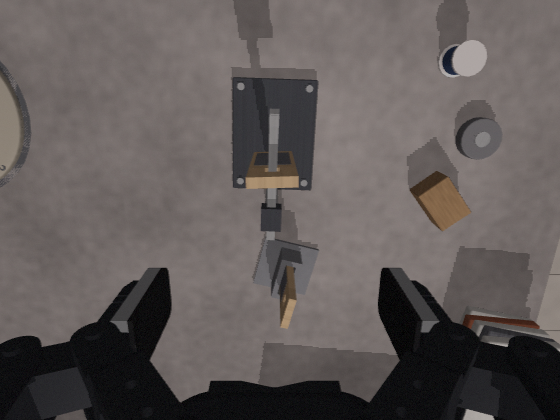

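The wrist view shows the paddle top at (272,183), centred between the fingers, and the bar running up to its hook at (274,112). The wrist cloud gives the paddle centre at x=481.3, y≈−31.5, the bar at x≈481.8, and the bend at y≈5.5. Next I descend to grip.

Request:
arm_command --turn '[[0,0,0],[0,0,0],[0,0,0],[0,0,0],[0,0,0],[0,0,0],[0,0,0],[0,0,0],[0,0,0]]' --xyz '[[0,-0.04,0.2],[0,0,0.6],[0,0,0.7],[0,0,0.7],[0,0,0.7],[0,0,0.6],[0,0,0.3],[0,0,0.1],[0,0,0]]' --claw '[85,85,85,85,85,85,85,85,85]'

```text
time_s: 3.65
position: [0.4809, -0.0334, 0.2054]
tool_rot: [[-0.013, 1.0, -0.0], [1.0, 0.013, 0.0], [0.0, -0.0, -1.0]]
ft_force: [-0.8, 0.1, 0.8]
grip_width: 0.0852
gripper_force: 0.0
```

```bash
python3 -c "
from h import *
delta([.4813,-.0315,.205],down(91.1))"
```

```text
t 3.65 P [480.9 -33.4 205.4] F [-0.82  0.08  0.82] w 85.2 g 0.0 q [-18.  16.  87.  -0.  76. -19.]
shift units [0.039 0.009 0.007] turn units [-0.005 -0.001 -0.066]
```

Request:
arm_command --turn '[[0,0,0],[0,0,0],[0,0,0],[0,0,0],[0,0,0],[0,0,0],[0,0,0],[0,0,0],[0,0,0],[0,0,0]]' --xyz '[[0.04,0.005,0],[0,0,0],[0,0,0],[0,0,0],[0,0,0],[0,0,0],[0,0,0],[0,0,0],[0,0,0],[0,0,0]]' --claw '[70,60,52,48,44,40,40,40,40,40]' --squeeze 60

```text
time_s: 4.65
position: [0.4815, -0.0305, 0.2059]
tool_rot: [[-0.015, 1.0, 0.001], [1.0, 0.015, -0.0], [-0.0, 0.001, -1.0]]
ft_force: [-0.5, 0.1, 5.5]
grip_width: 0.0442
gripper_force: 60.2
```

```bash
python3 -c "
from h import *
delta([.4818,-.0315,.2105],down(89.2))
o=env.observe();print(o['wrist_torque'])"
```

```text
t 4.65 P [481.5 -30.5 205.9] F [-0.45  0.07  5.53] w 44.2 g 60.2 q [-18.  16.  87.  -0.  76. -19.]
shift units [-0.021  0.007 -0.092] turn units [0.01  0.004 0.335]
[0.0488173  0.26122726 0.02964696]
```

Request:
arm_command --turn '[[0,0,0],[0,0,0],[0,0,0.15],[0,0,0.15],[0,0,0],[0,0,0]]' --xyz '[[0,0,-0.04],[0,0,-0.04],[0,0.01,-0.03],[0,0,0],[0,0,0],[0,0,0]]' --claw '[40,40,40,40,40,40]'

```text
time_s: 5.25
position: [0.4817, -0.0304, 0.2107]
tool_rot: [[0.011, 1.0, -0.0], [1.0, -0.011, 0.0], [0.0, -0.0, -1.0]]
ft_force: [-0.2, -0.9, -1.3]
grip_width: 0.0437
gripper_force: 61.0
```

```bash
python3 - <<'E'
from h import *
delta([.4819,-.0015,.2155],down(89.2))
im,d,W,c=cloud("side"); cv2.imwrite("pics/s2.png",cv2.resize(im[190:300,170:290],None,fx=5,fy=5,interpolation=cv2.INTER_CUBIC))
print(env.observe()["wrist_torque"])
E
```

```text
t 5.25 P [481.7 -30.4 210.7] F [-0.19 -0.86 -1.27] w 43.7 g 61.0 q [-18.  16.  87.  -0.  77. -17.]
shift units [ 0.579 -0.003 -0.096] turn units [-0.003 -0.001  0.034]
[-0.00303859 -0.01202515  0.01334769]
```

View pics/s2.png

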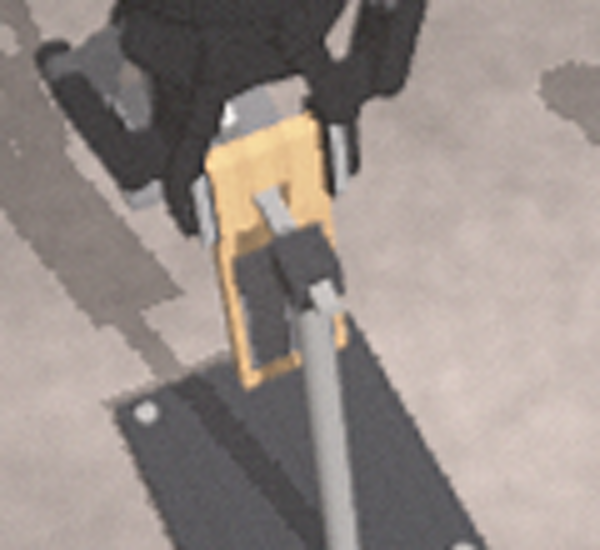

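The side crop shows the paddle held upright between the pads, with the bar passing through its slot at (270,210). It hangs free: Fz is about its weight. Next I raise it close to its stop and slide it out to feel for the barb.

Request:
arm_command --turn '[[0,0,0],[0,0,0],[0,0,0],[0,0,0],[0,0,0],[0,0,0],[0,0,0],[0,0,0]]' --xyz '[[0,0,-0.05],[0,0,-0.05],[0.15,0,0],[0.2,0,0],[0.2,0,0],[0.1,0,0],[0.05,0,0],[0,0,0]]' --claw '[40,40,40,40,40,40,40,40]'

```text
time_s: 6.1
position: [0.4822, 0.0049, 0.2158]
tool_rot: [[0.01, 1.0, -0.0], [1.0, -0.01, -0.0], [-0.0, -0.0, -1.0]]
ft_force: [0.5, -0.3, -1.4]
grip_width: 0.0443
gripper_force: 61.0
```

Request:
arm_command --turn '[[0,0,0],[0,0,0],[0,0,0],[0,0,0],[0,0,0]]' --xyz '[[0.03,0,0],[0.02,0,0],[0.02,0,0],[0,0,0],[0,0,0]]' --claw '[40,40,40,40,40]'

```text
time_s: 6.6
position: [0.4822, 0.008, 0.2158]
tool_rot: [[0.011, 1.0, -0.0], [1.0, -0.011, -0.0], [-0.0, -0.0, -1.0]]
ft_force: [-0.0, 0.2, -0.2]
grip_width: 0.0442
gripper_force: 61.0
```

Request:
arm_command --turn '[[0,0,0],[0,0,0],[0,0,0],[0,0,0]]' --xyz '[[0.02,0,0],[0.01,0,0],[0,0,0],[0,0,0]]' --claw '[40,40,40,40]'

```text
time_s: 7.0
position: [0.4822, 0.0096, 0.2158]
tool_rot: [[0.011, 1.0, -0.0], [1.0, -0.011, -0.0], [-0.0, -0.0, -1.0]]
ft_force: [0.2, -0.7, -0.7]
grip_width: 0.044
gripper_force: 61.0
```

Request:
arm_command --turn '[[0,0,0],[0,0,0],[0,0,0],[0,0,0]]' --xyz '[[0.02,0,0],[0,0,0],[0,0,0],[0,0,0]]' --claw '[40,40,40,40]'

```text
time_s: 7.4
position: [0.4823, 0.0105, 0.2158]
tool_rot: [[0.011, 1.0, 0.0], [1.0, -0.011, -0.0], [-0.0, 0.0, -1.0]]
ft_force: [-0.0, 0.3, -1.3]
grip_width: 0.0443
gripper_force: 61.0
```

Request:
arm_command --turn '[[0,0,0],[0,0,0],[0,0,0],[0,0,0]]' --xyz '[[0.02,0,0],[0,0,0],[0,0,0],[0,0,0]]' --claw '[40,40,40,40]'

```text
time_s: 7.8
position: [0.4823, 0.0115, 0.2158]
tool_rot: [[0.011, 1.0, 0.0], [1.0, -0.011, -0.0], [-0.0, 0.0, -1.0]]
ft_force: [-0.6, -1.6, -0.9]
grip_width: 0.0442
gripper_force: 61.0
```

Request:
arm_command --turn '[[0,0,0],[0,0,0],[0,0,0]]' --xyz '[[0.016,0,0],[0,0,0],[0,0,0]]' --claw '[40,40,40]'

```text
time_s: 8.1
position: [0.4823, 0.0117, 0.2158]
tool_rot: [[0.011, 1.0, -0.0], [1.0, -0.011, -0.002], [-0.002, -0.0, -1.0]]
ft_force: [-1.1, -5.3, -0.9]
grip_width: 0.0443
gripper_force: 61.0
```

```bash
python3 -c "
from h import *
o=env.observe();print(np.round(o['wrist_torque'],3),np.round(o['ft_force'],2),np.round(o['position'],4))"
```

```text
[-0.802  0.038 -0.035] [-1.05 -5.3  -0.88] [0.4823 0.0117 0.2158]
```

Contact is at TCP y≈11.4 (Fy −5 N), so the TCP stands at y≈5.8 when the mid-plane is at the bend. I now plan the tilted path relative to that.

```bash
cat >> h.py <<'E'
BX,BY,BZ,D,L=.4822,.0053,.220,-.0005,.0086
def tcp(u,w,th,dx=0):  # slot centre u out, w up from bend (mm), tilt th -> TCP pose
    R=down(89.4,th); C=np.array([BX+dx,BY+u/1000,BZ+w/1000])
    return C-R.apply([D,0,-L]),R
def inc(s,o): a=np.radians(40); return (s*np.cos(a)-o*np.sin(a), s*np.sin(a)+o*np.cos(a),40)
def plan(ws):  # successive shifts in the axes at the start of each row
    o=env.observe(); P=np.array(o["position"]); R=Ro.from_matrix(np.array(o["tool_rot"]))
    print("P",(P*1000).round(1),"F",np.round(o["ft_force"],2),"tilt",np.degrees(np.arcsin(R.as_matrix()[1,2])).round(2),"t",o["time_s"])
    for w in ws:
        p,r=tcp(*w); print("sh",(R.inv().apply(p-P)/.05).round(3),"turn",((R.inv()*r).as_rotvec(degrees=True)/5).round(2)); P,R=p,r
E
python3 -c "
from h import *
ws=[(2,4.5,0),(-3,1,0),(-6,0,0)]+[(-6+6*k/4,1.5*k/4,5*k) for k in(1,2,3,4)]+[(5*k/4,1.5+6.6*k/4,20+5*k) for k in (1,2,3,4)]
plan(ws)"
```

```text
P [482.3  11.7 215.8] F [-1.05 -5.3  -0.88] tilt -0.09 t 8.1
sh [-0.077 -0.001 -0.001] turn [-0.    0.02 -0.01]
sh [-0.1    0.001  0.07 ] turn [0. 0. 0.]
sh [-0.06   0.001  0.02 ] turn [0. 0. 0.]
sh [ 0.045 -0.    -0.009] turn [ 0.  1. -0.]
sh [ 0.045 -0.    -0.006] turn [-0.  1.  0.]
sh [ 0.046 -0.    -0.004] turn [-0.  1.  0.]
sh [ 0.046 -0.    -0.001] turn [0. 1. 0.]
sh [ 0.05  -0.    -0.024] turn [ 0.  1. -0.]
sh [ 0.052 -0.    -0.021] turn [ 0.  1. -0.]
sh [ 0.053 -0.    -0.018] turn [0. 1. 0.]
sh [ 0.054 -0.    -0.014] turn [0. 1. 0.]
```

Request:
arm_command --turn '[[0,0,0],[0,0,0],[0,0,0],[0,0,0],[0,0,0]]' --xyz '[[-0.09,0,0],[-0.1,0,0.07],[-0.06,0,0.02],[0,0,0],[0,0,0]]' --claw '[40,40,40,40,40]'

```text
time_s: 8.6
position: [0.4821, -0.0002, 0.2113]
tool_rot: [[0.011, 1.0, -0.0], [1.0, -0.011, 0.0], [0.0, -0.0, -1.0]]
ft_force: [0.0, -0.6, 0.4]
grip_width: 0.044
gripper_force: 61.0
```

```bash
python3 -c "
from h import *
plan([(-6,0,0)]+[(-6+6*k/4,1.5*k/4,5*k) for k in(1,2,3,4)])"
```

```text
P [ 4.821e+02 -2.000e-01  2.113e+02] F [ 0.03 -0.63  0.38] tilt 0.01 t 8.6
sh [-0.001  0.001 -0.002] turn [-0.   -0.   -0.01]
sh [ 0.045 -0.    -0.009] turn [ 0.  1. -0.]
sh [ 0.045 -0.    -0.006] turn [-0.  1.  0.]
sh [ 0.046 -0.    -0.004] turn [-0.  1.  0.]
sh [ 0.046 -0.    -0.001] turn [0. 1. 0.]
```

Request:
arm_command --turn '[[0,1,0],[0,1,0],[0,1,0],[0,1,0],[0,0,0],[0,0,0]]' --xyz '[[0.045,0,-0.009],[0.045,0,-0.006],[0.046,0,-0.004],[0.046,0,-0.001],[0,0,0],[0,0,0]]' --claw '[40,40,40,40,40,40]'

```text
time_s: 9.2
position: [0.4822, 0.0085, 0.2134]
tool_rot: [[0.011, 1.0, 0.004], [0.94, -0.012, 0.34], [0.34, -0.0, -0.94]]
ft_force: [0.8, 0.1, -0.7]
grip_width: 0.0442
gripper_force: 61.0
```

```bash
python3 -c "
from h import *
plan([(0,1.5,20)]+[(5*k/4,1.5+6.6*k/4,20+5*k) for k in (1,2,3,4)])"
```

```text
P [482.2   8.5 213.4] F [ 0.84  0.09 -0.66] tilt 19.88 t 9.2
sh [ 0.005 -0.    -0.001] turn [ 0.    0.02 -0.01]
sh [ 0.05  -0.    -0.024] turn [ 0.  1. -0.]
sh [ 0.052 -0.    -0.021] turn [ 0.  1. -0.]
sh [ 0.053 -0.    -0.018] turn [0. 1. 0.]
sh [ 0.054 -0.    -0.014] turn [0. 1. 0.]
```

Free so far and on plan. Next, tilt on to 40°.

Request:
arm_command --turn '[[0,1,0],[0,1,0],[0,1,0],[0,1,0],[0,0,0],[0,0,0]]' --xyz '[[0.053,0,-0.025],[0.053,0,-0.021],[0.054,0,-0.018],[0.055,0,-0.014],[0,0,0],[0,0,0]]' --claw '[40,40,40,40,40,40]'

```text
time_s: 9.8
position: [0.4823, 0.0167, 0.2218]
tool_rot: [[0.008, 1.0, 0.006], [0.768, -0.01, 0.64], [0.64, -0.0, -0.768]]
ft_force: [0.3, 0.7, -0.8]
grip_width: 0.0441
gripper_force: 61.0
```

```bash
python3 - <<'E'
from h import *
plan([inc(9,3),inc(14,3),inc(20,3),inc(48,3)])
im,d,W,c=cloud("side"); cv2.imwrite("pics/s3.png",cv2.resize(im[150:300,160:300],None,fx=4,fy=4,interpolation=cv2.INTER_CUBIC))
E
```

```text
P [482.3  16.7 221.8] F [ 0.26  0.72 -0.77] tilt 39.81 t 9.8
sh [-0.008 -0.    -0.007] turn [-0.    0.04 -0.  ]
sh [ 0.1   -0.001 -0.   ] turn [0. 0. 0.]
sh [ 0.12  -0.001 -0.   ] turn [0. 0. 0.]
sh [ 0.56  -0.004 -0.   ] turn [0. 0. 0.]
```

View pics/s3.png

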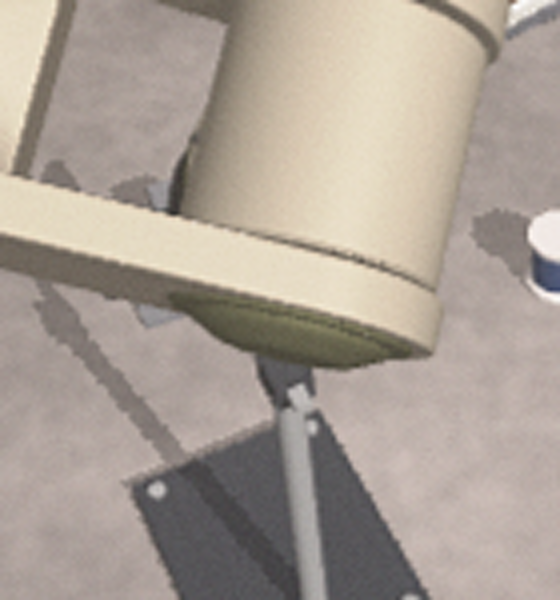

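The wrist hides the hook in this view, but the pose is on plan and the force is only the paddle's weight. I ease it up the bar in small steps.

Request:
arm_command --turn '[[0,0.04,0],[0,0,0],[0,0,0],[0,0,0],[0,0,0],[0,0,0]]' --xyz '[[0.02,0,-0.007],[0.03,0,0],[0.03,0,0],[0.03,0,0],[0,0,0],[0,0,0]]' --claw '[40,40,40,40,40,40]'

```text
time_s: 10.45
position: [0.4824, 0.0205, 0.2258]
tool_rot: [[0.008, 1.0, 0.007], [0.764, -0.011, 0.645], [0.645, 0.0, -0.764]]
ft_force: [0.5, 0.3, 0.1]
grip_width: 0.0444
gripper_force: 61.0
```

Request:
arm_command --turn '[[0,0,0],[0,0,0],[0,0,0],[0,0,0]]' --xyz '[[0.03,0,0],[0.03,0,0],[0,0,0],[0,0,0]]' --claw '[40,40,40,40]'

```text
time_s: 10.85
position: [0.4824, 0.0228, 0.2277]
tool_rot: [[0.008, 1.0, 0.007], [0.764, -0.011, 0.645], [0.645, -0.0, -0.764]]
ft_force: [0.7, 0.4, -1.1]
grip_width: 0.044
gripper_force: 61.0
```

```bash
python3 -c "
from h import *
plan([inc(18,3),inc(20,3),inc(48,3)]);print(env.observe()['wrist_torque'])"
```

```text
P [482.4  22.8 227.7] F [ 0.69  0.42 -1.1 ] tilt 40.19 t 10.85
sh [ 0.003 -0.002  0.005] turn [ 0.   -0.04 -0.  ]
sh [ 0.04 -0.   -0.  ] turn [0. 0. 0.]
sh [ 0.56  -0.004 -0.   ] turn [0. 0. 0.]
[-0.34853219  0.03898502 -0.01247812]
```

Request:
arm_command --turn '[[0,-0.04,0],[0,0,0],[0,0,0],[0,0,0],[0,0,0]]' --xyz '[[0.02,0,0.005],[0.03,0,0],[0.03,0,0],[0,0,0],[0,0,0]]' --claw '[40,40,40,40,40]'

```text
time_s: 11.35
position: [0.4824, 0.026, 0.2301]
tool_rot: [[0.008, 1.0, 0.007], [0.766, -0.011, 0.643], [0.643, 0.0, -0.766]]
ft_force: [1.0, 0.3, -1.1]
grip_width: 0.0441
gripper_force: 61.0
```

Request:
arm_command --turn '[[0,0,0],[0,0,0],[0,0,0],[0,0,0],[0,0,0]]' --xyz '[[0.03,0,0],[0.03,0,0],[0.03,0,0],[0,0,0],[0,0,0]]' --claw '[40,40,40,40,40]'

```text
time_s: 11.85
position: [0.4825, 0.0295, 0.233]
tool_rot: [[0.008, 1.0, 0.007], [0.766, -0.011, 0.643], [0.643, 0.0, -0.766]]
ft_force: [-0.9, 0.3, -0.9]
grip_width: 0.0442
gripper_force: 61.0
```

Request:
arm_command --turn '[[0,0,0],[0,0,0],[0,0,0],[0,0,0],[0,0,0]]' --xyz '[[0.03,0,0],[0.03,0,0],[0.03,0,0],[0,0,0],[0,0,0]]' --claw '[40,40,40,40,40]'

```text
time_s: 12.35
position: [0.4825, 0.0329, 0.2359]
tool_rot: [[0.008, 1.0, 0.007], [0.766, -0.011, 0.643], [0.643, 0.0, -0.766]]
ft_force: [-0.1, -0.2, -0.8]
grip_width: 0.0438
gripper_force: 61.0
```

```bash
python3 -c "
from h import *
plan([inc(31,3),inc(60,3)]);print(env.observe()['wrist_torque'])"
```

```text
P [482.5  32.9 235.9] F [-0.13 -0.23 -0.82] tilt 39.99 t 12.35
sh [ 0.003 -0.005  0.   ] turn [ 0.  0. -0.]
sh [ 0.58  -0.005 -0.   ] turn [0. 0. 0.]
[-0.40457875  0.03668099 -0.03158708]
```

Forces show only the weight at s=31 (the tip is at 30). I carry on until the paddle is clear of the tip.

Request:
arm_command --turn '[[0,0,0],[0,0,0],[0,0,0],[0,0,0],[0,0,0],[0,0,0],[0,0,0],[0,0,0]]' --xyz '[[0.04,-0.004,0],[0.08,0,0],[0.12,0,0],[0.15,0,0],[0.2,0,0],[0.3,0,0],[0.4,0,0],[0.4,0,0]]' --claw '[40,40,40,40,40,40,40,40]'

```text
time_s: 13.15
position: [0.4829, 0.0987, 0.2911]
tool_rot: [[0.008, 1.0, 0.007], [0.766, -0.011, 0.643], [0.643, 0.0, -0.766]]
ft_force: [0.9, 0.2, 0.3]
grip_width: 0.0443
gripper_force: 61.0
```

```bash
python3 - <<'E'
from h import *
delta([.5242,.2163,.30],down(175.7))
im,d,W,c=cloud("side"); cv2.imwrite("pics/s4.png",cv2.resize(im[100:310,110:350],None,fx=2.8,fy=2.8,interpolation=cv2.INTER_CUBIC))
E
```

```text
t 13.15 P [482.9  98.7 291.1] F [0.91 0.21 0.29] w 44.3 g 61.0 q [-22.  15.  84.  37.  96. -23.]
shift units [1.922 0.801 1.382] turn units [  6.009  -6.404 -16.501]
```

View pics/s4.png

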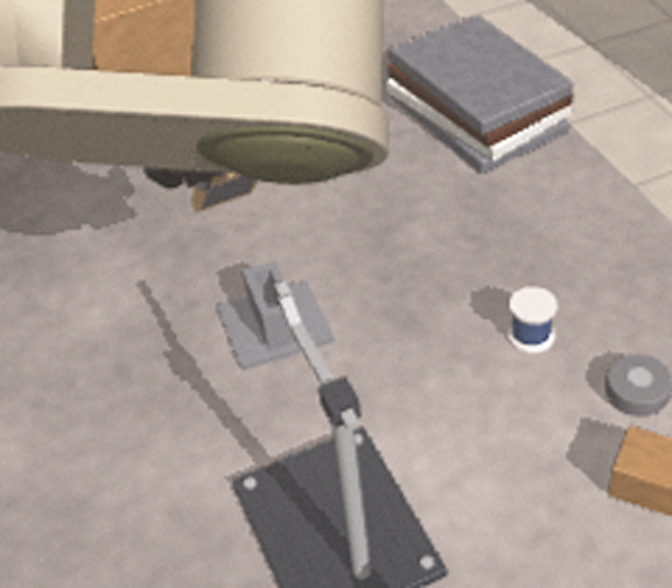

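The side crop shows the hook bare at (300,320). The paddle is in the gripper at (225,190), well clear. I untilt it and turn it for the bay.

Request:
arm_command --turn '[[0,-1,0],[0,-1,0],[0,-1,0],[0,-1,0],[0,-1,0],[0,-1,0],[0,-1,0],[0,-1,0],[0,0,0]]' --xyz '[[0.1,0,0],[0.1,0,0],[0.1,0,0],[0.1,0,0],[0.1,0,0],[0.1,0,0],[0.1,0,0],[0.1,0,0],[0,0,0]]' --claw '[40,40,40,40,40,40,40,40,40]'

```text
time_s: 14.1
position: [0.483, 0.1357, 0.3054]
tool_rot: [[0.008, 1.0, 0.0], [1.0, -0.008, -0.001], [-0.001, 0.0, -1.0]]
ft_force: [-0.6, -0.6, 0.0]
grip_width: 0.0442
gripper_force: 61.0
```

Request:
arm_command --turn '[[0,0,-1],[0,0,-1],[0,0,-1],[0,0,-1],[0,0,-1],[0,0,-1],[0,0,-1],[0,0,-1],[0,0,-1],[0,0,-1]]' --xyz '[[0.3,0,0],[0.3,0,0],[0.3,0,0],[0.3,0,0],[0.3,0,0],[0,0,0],[0,0,0],[0,0,0],[0,0,0],[0,0,0]]' --claw '[40,40,40,40,40,40,40,40,40,40]'

```text
time_s: 15.1
position: [0.4712, 0.2069, 0.3051]
tool_rot: [[-0.761, 0.649, -0.001], [0.649, 0.761, 0.002], [0.002, 0.001, -1.0]]
ft_force: [0.0, 0.4, -0.1]
grip_width: 0.044
gripper_force: 61.0
```

Request:
arm_command --turn '[[0,0,-1],[0,0,-1],[0,0,-1],[0,0,-1],[0,0,-1],[0,0,-1],[0,0,-1],[0,0,0]]' --xyz '[[0,0,0],[0,0,0],[0,0,0],[0,0,0],[0,0,0],[0,0,0],[0,0,0],[0,0,0]]' --claw '[40,40,40,40,40,40,40,40]'

```text
time_s: 15.9
position: [0.4713, 0.2069, 0.3051]
tool_rot: [[-0.995, 0.098, -0.001], [0.098, 0.995, 0.002], [0.001, 0.001, -1.0]]
ft_force: [0.6, -1.0, -0.6]
grip_width: 0.0439
gripper_force: 61.0
```

```bash
python3 - <<'E'
from h import *
delta([.5242,.2163,.25],down(175.7))
E
```

```text
t 15.9 P [471.3 206.9 305.1] F [ 0.6  -1.04 -0.57] w 43.9 g 61.0 q [ 10.  16.  71.   0.  93. -74.]
shift units [-1.036  0.289  1.101] turn units [ 0.017 -0.009 -0.263]
```

Request:
arm_command --turn '[[0,0,-0.26],[0,0,0],[0,0,0],[0,0,0],[0,0,0],[0,0,0],[0,0,0]]' --xyz '[[-0.136,0.089,0.1],[-0.3,0.07,0.3],[-0.3,0.07,0.3],[-0.2,0.06,0.3],[-0.1,0,0.1],[0,0,0],[0,0,0]]' --claw '[40,40,40,40,40,40,40]'

```text
time_s: 16.6
position: [0.524, 0.2176, 0.2507]
tool_rot: [[-0.997, 0.076, 0.001], [0.076, 0.997, 0.0], [-0.0, 0.0, -1.0]]
ft_force: [-1.2, -0.5, -0.8]
grip_width: 0.0439
gripper_force: 61.1
```

```bash
python3 - <<'E'
from h import *
delta([.5242,.2163,.160],down(175.7))
for n in("side","wrist","top"):
    im,d,W,c=cloud(n); x,y,h=W[...,0],W[...,1],W[...,2]
    if n=="side": cv2.imwrite("pics/s5.png",cv2.resize(im[100:310,110:350],None,fx=2.8,fy=2.8,interpolation=cv2.INTER_CUBIC))
    hs=cv2.cvtColor(im,cv2.COLOR_BGR2HSV); wood=(hs[...,1]>90)&(hs[...,0]<25)
    b=(abs(x-.524)<.04)&(abs(y-.216)<.05)
    m=b&wood&(h>.1)&(h<.3); print(n,m.sum())
    # paddle faces/any points in slices
    for lo in np.arange(.14,.29,.015):
        k=b&(h>lo)&(h<lo+.015)&(abs(x-.524)<.025)&(abs(y-.216)<.03)
        if k.sum()>3: q=W[k]*1000; print(int(lo*1000),k.sum(),"x",np.percentile(q[:,0],[5,50,95]).round(1),"y",np.percentile(q[:,1],[2,50,98]).round(1))
    m=b&(h>.045)&(h<.057)
    if m.sum()>20: print("rim",cv2.minAreaRect(W[m][:,:2].astype(np.float32)*1000))
E
```

```text
t 16.6 P [524.  217.6 250.7] F [-1.19 -0.51 -0.85] w 43.9 g 61.1 q [ 11.  23.  69.   0.  88. -75.]
shift units [-0.004 -0.027  1.814] turn units [ 0.003  0.006 -0.007]
side 135
155 28 x [518.4 520.5 527.2] y [195.9 199.1 237.9]
170 41 x [518.4 520.2 527. ] y [195.  199.4 239.7]
185 43 x [518.1 519.8 527.5] y [194.5 198.1 239. ]
200 41 x [518.5 519.8 527.2] y [195.7 198.4 237.1]
215 47 x [518.2 520.3 527.4] y [194.5 198.3 236.9]
230 41 x [518.3 520.2 527.6] y [195.3 198.  239.6]
245 32 x [514.  520.6 528.4] y [188.6 196.7 243.4]
260 51 x [511.1 517.  531.7] y [186.1 192.7 243.2]
275 41 x [511.  516.1 531.7] y [186.5 192.  243.2]
rim ((522.3732299804688, 216.43081665039062), (71.3308334350586, 32.17839813232422), 85.45240020751953)
wrist 8401
155 356 x [519. 520. 521.] y [196.7 218.5 239.9]
170 535 x [518.8 519.7 521. ] y [196.7 218.4 239.8]
185 654 x [518.8 519.7 520.9] y [196.8 217.9 239.7]
200 809 x [518.8 519.6 520.9] y [196.5 218.4 239.7]
215 1006 x [518.7 519.6 520.9] y [196.5 218.3 239.7]
230 1328 x [518.7 519.7 520.9] y [196.5 217.8 239.6]
245 2189 x [515.1 520.3 527.9] y [193.6 217.7 241.6]
260 2772 x [511.3 519.3 520.9] y [187.2 214.9 244.9]
275 7236 x [511.7 520.6 529.2] y [190.9 217.3 243.9]
rim ((523.0526733398438, 216.8202667236328), (66.97834014892578, 32.62345504760742), 85.15391540527344)
top 0
rim ((521.568359375, 199.5049591064453), (28.892845153808594, 36.04035949707031), 0.6677985191345215)
```

View pics/s5.png

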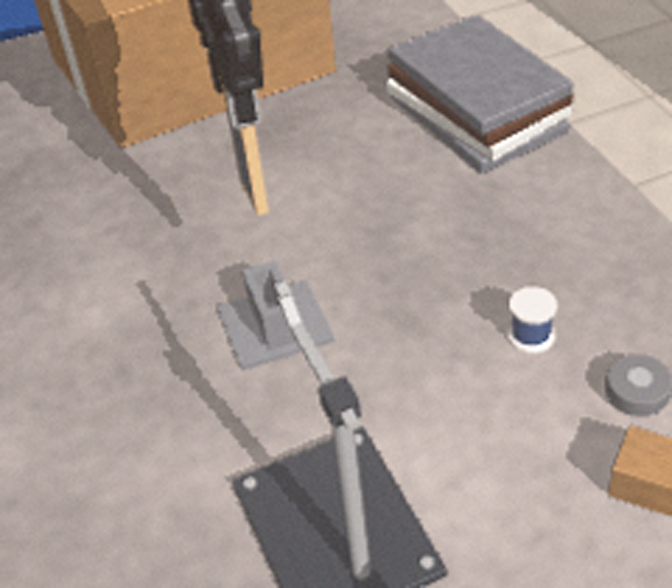

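The crop shows the paddle upright at (255,165) above the empty bay at (262,290). The measured face is vertical to within 1 mm over its height. It needs a correction of about −0.8 mm in x and −1.1 mm in y, then down.

Request:
arm_command --turn '[[0,0,0],[0,0,0],[0,0,0],[0,0,0],[0,0,0],[0,0,0],[0,0,0],[0,0,0],[0,0,0],[0,0,0]]' --xyz '[[0.014,-0.023,0.2],[0,0,0.5],[0,0,0.5],[0,0,0.5],[0,0,0.2],[0,0,0.1],[0,0,0.1],[0,0,0.1],[0,0,0],[0,0,0]]' --claw '[40,40,40,40,40,40,40,40,40,40]'

```text
time_s: 17.75
position: [0.5235, 0.2166, 0.1406]
tool_rot: [[-0.997, 0.075, 0.001], [0.075, 0.997, 0.0], [-0.001, 0.0, -1.0]]
ft_force: [0.1, -0.4, -1.1]
grip_width: 0.0443
gripper_force: 61.1
```

Request:
arm_command --turn '[[0,0,0],[0,0,0],[0,0,0],[0,0,0],[0,0,0],[0,0,0],[0,0,0]]' --xyz '[[0,0,0.1],[0,0,0.1],[0,0,0.1],[0,0,0.1],[0,0,0.1],[0,0,0],[0,0,0]]' --claw '[40,40,40,40,40,40,40]'

```text
time_s: 18.45
position: [0.5234, 0.2165, 0.1151]
tool_rot: [[-0.997, 0.075, -0.0], [0.075, 0.997, -0.0], [0.0, -0.0, -1.0]]
ft_force: [-0.4, 1.1, -0.1]
grip_width: 0.0443
gripper_force: 61.1
```

Request:
arm_command --turn '[[0,0,0],[0,0,0],[0,0,0],[0,0,0],[0,0,0]]' --xyz '[[0,0,0.1],[0,0,0.1],[0,0,0.08],[0,0,0],[0,0,0]]' --claw '[40,40,40,40,40]'

```text
time_s: 18.95
position: [0.5234, 0.2165, 0.1011]
tool_rot: [[-0.997, 0.076, -0.0], [0.076, 0.997, -0.0], [0.0, -0.0, -1.0]]
ft_force: [-0.6, 0.4, -1.0]
grip_width: 0.044
gripper_force: 61.1
```

Request:
arm_command --turn '[[0,0,0],[0,0,0],[0,0,0],[0,0,0]]' --xyz '[[0,0,0.02],[0,0,0.01],[0,0,0],[0,0,0]]' --claw '[40,40,40,40]'

```text
time_s: 19.35
position: [0.5234, 0.2165, 0.0997]
tool_rot: [[-0.997, 0.075, 0.0], [0.075, 0.997, 0.0], [-0.0, 0.0, -1.0]]
ft_force: [-0.1, 0.1, -0.3]
grip_width: 0.0441
gripper_force: 61.1
```

Request:
arm_command --turn '[[0,0,0],[0,0,0],[0,0,0],[0,0,0]]' --xyz '[[0,0,0.01],[0,0,0.01],[0,0,0],[0,0,0]]' --claw '[40,40,40,40]'

```text
time_s: 19.75
position: [0.5235, 0.2166, 0.099]
tool_rot: [[-0.997, 0.075, 0.001], [0.075, 0.997, 0.0], [-0.001, 0.0, -1.0]]
ft_force: [0.0, -0.5, 3.7]
grip_width: 0.0441
gripper_force: 61.7
```

Request:
arm_command --turn '[[0,0,0],[0,0,0],[0,0,0],[0,0,0],[0,0,0],[0,0,0],[0,0,0],[0,0,0],[0,0,0],[0,0,0]]' --xyz '[[0,0,0],[0,0,0],[0,0,0],[0,0,0],[0,0,0],[0,0,0],[0,0,0],[0,0,0],[0,0,0],[0,0,0]]' --claw '[46,48,52,60,70,80,85,85,85,85]'

```text
time_s: 20.75
position: [0.5233, 0.2165, 0.0987]
tool_rot: [[-0.997, 0.075, 0.0], [0.075, 0.997, 0.0], [-0.0, 0.0, -1.0]]
ft_force: [0.7, -0.2, -1.1]
grip_width: 0.0848
gripper_force: 0.0
```

```bash
python3 - <<'E'
from h import *
delta([.5234,.2165,.30],down(175.7))
E
```

```text
t 20.75 P [523.3 216.5  98.7] F [ 0.74 -0.15 -1.08] w 84.8 g 0.0 q [ 11.  31.  83.   0.  66. -75.]
shift units [-1.000e-03 -1.000e-03 -4.026e+00] turn units [ 0.     0.    -0.006]
```

The paddle touched the floor at TCP z 99.0 (predicted 98.9) and is released. I retreat straight up.

Request:
arm_command --turn '[[0,0,0],[0,0,0],[0,0,0],[0,0,0],[0,0,0],[0,0,0],[0,0,0],[0,0,0],[0,0,0]]' --xyz '[[0,0,-0.1],[0,0,-0.3],[0,0,-0.6],[0,0,-0.8],[0,0,-0.8],[0,0,-0.8],[0,0,-0.4],[0,0,-0.2],[0,0,0]]' --claw '[85,85,85,85,85,85,85,85,85]'

```text
time_s: 21.65
position: [0.5235, 0.2165, 0.2995]
tool_rot: [[-0.997, 0.075, 0.002], [0.075, 0.997, 0.0], [-0.002, 0.0, -1.0]]
ft_force: [0.1, -0.3, -0.3]
grip_width: 0.0852
gripper_force: 0.0
```

```bash
python3 - <<'E'
from h import *
im,d,W,c=cloud("wrist"); x,y,h=W[...,0],W[...,1],W[...,2]
hs=cv2.cvtColor(im,cv2.COLOR_BGR2HSV); wood=(hs[...,1]>90)&(hs[...,0]<25)
m=(abs(x-.524)<.03)&(abs(y-.216)<.04)&wood&(h>.12)&(h<.16)
print(np.median(h[m]),cv2.minAreaRect(W[m][:,:2].astype(np.float32)*1000))
im,d,W,c=cloud("side"); cv2.imwrite("pics/s6.png",cv2.resize(im[150:420,150:400],None,fx=2.2,fy=2.2,interpolation=cv2.INTER_CUBIC))
E
```

```text
0.12835811434823882 ((519.470703125, 216.75672912597656), (43.33513641357422, 0.8696762919425964), 87.24604797363281)
```

View pics/s6.png

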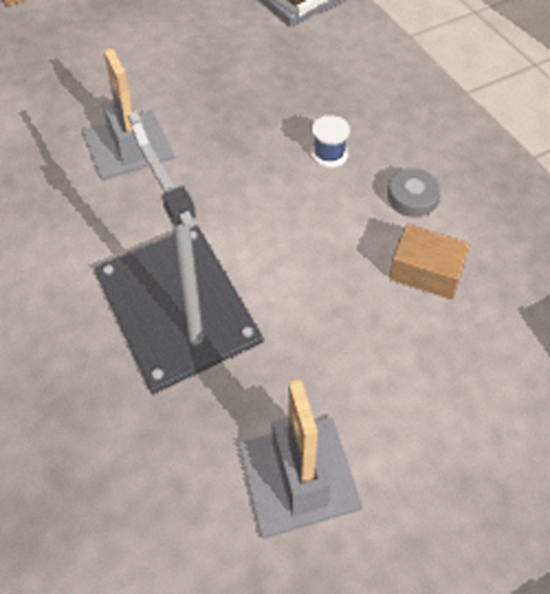

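The picture shows the sample standing in the formerly empty holder at (118,95). The other paddle (303,430) and the bystanders are undisturbed, and the hook is intact. Handing in.

```bash
python3 -c "
from rig import env
print(env.close_job())"
```

```text
the job is handed in; nothing more can be done
None
```

The sample paddle is off the hook and standing upright, slotted end up, on the floor of the empty holder; I let it go and handed the job in at about 22 s, with the highest force I read about 5 N and nothing else moved.

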